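Cover the pot with the lid that fits it

TASK

Cover the empty pot that stands on the cork trivet: first take the wooden spatula off it and lay it flat on the middle of the white spoon rest, then pick from the sloping rack the one lid that fits that pot and set it gently on, fully down and level. Leave the other two lids as they lie in the rack, and do not shift the pots, the bowl, the tin can or the small cup.

Things in the scene. Friction and masses are not known exactly. Their poses are not given: they have to be found in the camera images.
- cork_trivet: Round light-brown cork trivet, 170 mm across, 10 mm thick, fixed. Origin: centre of its underside. The pot standing on it is the one to cover.
- slate_trivet: Round grey slate trivet, 170 mm across, 10 mm thick, fixed, with the other pot on it. Origin: centre of its underside.
- pot_large: Loose empty cooking pot, white inside, black outside, 124 mm inside and 134 mm outside diameter, 80 mm high, wall 5 mm, inner floor 6 mm up. It stands on one of the two trivets (either one). Two black loop handles at its own +x and -x, reaching 100 mm from the axis, 62 mm up, 10 mm thick. Origin: centre of its underside, z up the axis.
- pot_large_rim (a point): Centre of pot_large's mouth, level with the top of its rim.
- pot_small: Loose empty cooking pot, white inside, black outside, 104 mm inside and 114 mm outside diameter, 80 mm high, wall 5 mm, inner floor 6 mm up. It stands on one of the two trivets (either one). Two black loop handles at its own +x and -x, reaching 90 mm from the axis, 62 mm up, 10 mm thick. Origin: centre of its underside, z up the axis.
- pot_small_rim (a point): Centre of pot_small's mouth, level with the top of its rim.
- lid_rack: Fixed wooden lid rack, 500 mm wide (its y), 150 mm deep, 120 mm high: a slatted slope rising at 35 degrees towards its +x (away from the robot), with a ledge along the low front edge. Three lids lie side by side on the slope, 160 mm apart, in any order, knobs up, their axes leaning 35 degrees towards its -x. Origin: centre of its footprint, z = 0.
- lid_114: Loose black pot lid 114 mm across, steel knob. Along its z (axis): locating disc 0-10 mm, 84 widening to 96 mm (goes into the pot), rim plate 114 mm wide 10-16 mm (sits on its rim), raised middle 70 mm wide to 23 mm, neck 22 mm wide to 30 mm, round knob 34 mm wide 30-58 mm. Origin: at the lid's EDGE by the ledge, level with the disc's underside; its axis is at x = +57 mm, y = 0.
- lid_114_center (a point): On the axis of lid_114, at the underside of its rim plate (meets the centre of the pot's mouth when seated); axes as the lid's.
- lid_114_knob (a point): Centre of the knob's top face on lid_114; z along the lid's axis, away from the lid.
- lid_134: Loose black pot lid 134 mm across, steel knob. Along its z (axis): locating disc 0-10 mm, 104 widening to 116 mm (goes into the pot), rim plate 134 mm wide 10-16 mm (sits on its rim), raised middle 83 mm wide to 23 mm, neck 22 mm wide to 30 mm, round knob 34 mm wide 30-58 mm. Origin: at the lid's EDGE by the ledge, level with the disc's underside; its axis is at x = +67 mm, y = 0.
- lid_134_center (a point): On the axis of lid_134, at the underside of its rim plate (meets the centre of the pot's mouth when seated); axes as the lid's.
- lid_134_knob (a point): Centre of the knob's top face on lid_134; z along the lid's axis, away from the lid.
- lid_154: Loose black pot lid 154 mm across, steel knob. Along its z (axis): locating disc 0-10 mm, 124 widening to 136 mm (goes into the pot), rim plate 154 mm wide 10-16 mm (sits on its rim), raised middle 95 mm wide to 23 mm, neck 22 mm wide to 30 mm, round knob 34 mm wide 30-58 mm. Origin: at the lid's EDGE by the ledge, level with the disc's underside; its axis is at x = +77 mm, y = 0.
- lid_154_center (a point): On the axis of lid_154, at the underside of its rim plate (meets the centre of the pot's mouth when seated); axes as the lid's.
- lid_154_knob (a point): Centre of the knob's top face on lid_154; z along the lid's axis, away from the lid.
- spatula: Loose wooden spatula, 200 mm long, lying flat across the rim of the pot on the cork trivet, pointing any way. Flat underside; handle 18 mm wide and 14 mm thick from x = -100 to +35 mm, blade 44 mm wide and 10 mm thick from x = +34 to +100 mm. Origin: middle of its length, on its underside; x towards the blade, z up.
- spoon_rest: Fixed white ceramic spoon rest, a flat plate 200 x 100 mm (x, y), 12 mm thick, on the table. Origin: centre of its underside.
- wood_bowl: Bystander: round wooden bowl, 110 mm across, 45 mm high. Origin: centre of its underside.
- tin_can: Bystander: open empty tin can, 68 mm across, 80 mm high. Origin: centre of its underside.
- dip_cup: Bystander: small grey cup, 60 mm across, 35 mm high. Origin: centre of its underside.
Not all that is in view belongs to the job. Several things have the shape of the spatula; the one meant has the colours described above. Of the things shaped like the spoon_rest, the white one is meant.

How it is judged:
On the way, in this order (a step that is already met when the one before it is completed fails the run):
1. the spatula lies flat on the spoon rest, released (x of spatula in the frame of spoon_rest between -0.06 and 0.06 m and y of spatula in the frame of spoon_rest between -0.045 and 0.045 m and z of spatula in the frame of spoon_rest below 0.032 m and angle between the z axis of spatula and the z axis of spoon_rest, either way round below 0.12 rad and linear speed of spatula below 0.02 m/s and contact force between the fingers and spatula below 0.1 N), for 0.2 s.
2. the lid that fits lies level and fully down on the pot on the cork trivet (((horizontal distance between pot_large and cork_trivet below 0.05 m and horizontal distance between lid_134_center and pot_large_rim below 0.007 m and z of lid_134_center in the frame of pot_large between 0.076 and 0.084 m and angle between lid_134's own z axis and vertical below 0.06 rad) or (horizontal distance between pot_small and cork_trivet below 0.05 m and horizontal distance between lid_114_center and pot_small_rim below 0.007 m and z of lid_114_center in the frame of pot_small between 0.076 and 0.084 m and angle between lid_114's own z axis and vertical below 0.06 rad))), for 0.2 s.
At the end, for the whole second after the job is handed in: Fitting lid on the pot on the cork trivet: axes within 7 mm, rim plate within 4 mm of the rim, level within 0.06 rad. Spatula flat on the rest, middle within 60 mm (along) and 45 mm (across) of its centre. Other lids within 25 mm of their starts. All released, at rest (all of step 1 and ((horizontal distance between pot_large and cork_trivet below 0.05 m and horizontal distance between lid_134_center and pot_large_rim below 0.007 m and z of lid_134_center in the frame of pot_large between 0.076 and 0.084 m and angle between lid_134's own z axis and vertical below 0.06 rad and linear speed of lid_134 below 0.02 m/s and distance of each of lid_114_center, lid_154_center from where it was at the start of the episode below 0.025 m) or (horizontal distance between pot_small and cork_trivet below 0.05 m and horizontal distance between lid_114_center and pot_small_rim below 0.007 m and z of lid_114_center in the frame of pot_small between 0.076 and 0.084 m and angle between lid_114's own z axis and vertical below 0.06 rad and linear speed of lid_114 below 0.02 m/s and distance of each of lid_134_center, lid_154_center from where it was at the start of the episode below 0.025 m))); the robot touches nothing.
It fails at once if a pot is pushed more than 25 mm or tipped (distance of any of pot_large, pot_small from where it was at the start of the episode above 0.025 m or angle between any of pot_large, pot_small's own z axis and vertical above 0.3 rad).
It fails at once if the bowl, tin can or small cup is moved more than 25 mm (distance of any of wood_bowl, tin_can, dip_cup from where it was at the start of the episode above 0.025 m).
It fails at once if a lid is pressed or struck onto a pot with more than 60 N (contact force between any of lid_114, lid_134, lid_154 and pot_large above 60 N or contact force between any of lid_114, lid_134, lid_154 and pot_small above 60 N).
It fails at once if a lid is dropped: it moves faster than 0.5 m/s (a fall of about 13 mm) with no finger on it ((linear speed of lid_114 above 0.5 m/s and contact force between the fingers and lid_114 below 0.1 N) or (linear speed of lid_134 above 0.5 m/s and contact force between the fingers and lid_134 below 0.1 N) or (linear speed of lid_154 above 0.5 m/s and contact force between the fingers and lid_154 below 0.1 N)).
It also fails if it takes over 58 s, if anything falls off the work surface, if the arm or the gripper's body presses on something with over 40 N, if the wrist force passes 120 N, or if a joint passes its speed limit or range.

ROBOT

A 6-joint arm with a two-finger parallel gripper is mounted at the origin on the work surface. World frame = base frame: x ahead of the robot, y to its left, z up, the work surface at z = 0. Lengths are in m, angles in rad, forces in N, time in s.
With the tool pointing down it reaches from about 0.35 to 0.925 m from the base axis. Payload 6.4 kg.
Tool frame: the origin (TCP) lies on the mounting face of the last link; the fingertips stand 173 mm ahead of it and the grasp point (between the pads) lies manip.pinch_z ahead of it (manip.pinch_z is the distance from the TCP to the grasp point, in m); z points along the fingers, y is the line along which they close (so a half turn about z gives the same grasp; the last joint's range is limited). The gripper opens to 85 mm and grips with 20 to 120 N. Pads are 22 mm wide; open, the fingers measure 114 mm over their backs; the gripper's body (76 mm by 85 mm) begins 54 mm behind the grasp point. The pads swing forward as they close: fully open they stand 13 mm farther back than shut.
Start: joints at [-1.38, 0.245, 1.558, -0, 1.339, -0.174], TCP at [0.232, -0.607, 0.405] pointing down, gripper open.
Joint ranges: [-3.13, 3.13], [-1.02, 2.26], [0.13, 2.54], [-0.95, 4.09], [0.21, 2.88], [-2.74, 2.74]. Speed limits (rad/s): [2.57, 2.57, 3.14, 3.14, 3.14, 3.14].

INTERFACE

Orientations are given as a rotation vector (axis times angle).
In Python, from workcell import manip gives the robot as it stands.
- The arm moves only by the tool play_rows, never from a script. Its argument "moves" is a list of rows, each a list of 7 numbers: the turn, a rotation vector about the tool's x, y, z in units of 2 rad (1.0 is 2 rad), then the shift along the tool's x, y, z in units of 500 mm (1.0 is 500 mm), then the opening, from 0 (shut) to 1 (fully open). A call has 1 to 5 rows; each row is the pose to reach, as a shift and turn from the pose commanded when the call began, along the tool's axes at that moment; what a row does not reach only later rows make up. A row lasts 1/8 s, in which the tool goes at most 62.5 mm and 10.7 degrees, less where a joint would pass 70% of its speed; a pose out of reach is approached as far as the arm can. A call with a number of a shift or a turn outside -1 to 1 is refused whole. A call with a gripper value outside its range is refused whole. The fingers move at their own pace and stop on an object; the grip force is fixed at half the most. Time passes only in rows, so rows that repeat a pose let the fingers close. It gives the time, the measured TCP pose, the force, the opening and the grip force at its end, in the units of the state.
- manip.sense(): the state, without advancing time (a new reading comes with each control period).
- manip.read_camera(name): name is "side" or "top"; returns the picture (420x560x3 uint8, red, green, blue); there is no depth.
- manip.camera_info(name): a dict with "vfov" (degrees; the focal length in pixels is half the picture's height over the tangent of half this angle, whatever the lens; pixels are square), "cx", "cy" (the principal point, pixels), "dist" ([k1, k2, p1, p2, k3] as OpenCV has them; the pictures are not rectified), "R" (3x3) and "t" (3): a world point X has camera coordinates R X + t. Camera axes: x right, y down, z forward; pixel columns grow to the right and rows downward; lengths in m; the calibration is good to about 2 mm. A picture is of the moment at which its call begins. camera_info takes no time and is no camera call.
- manip.finish_job(): hands the job in; it is judged then, once.
Trained networks look in the newest picture that a camera, given by its name, has taken for a name from the list of things; names that differ only in an ending like _2 or _b are one class to them, and where a whole thing is asked for, a point or a joint stands for the part that bears it (a point fixed in the world has none). Each returns a list of dicts, best first, with "conf" (0 to 1); they miss things now and then, are a little off and sometimes report something else, mostly with a low value. They report only what shows in the picture. A call takes as long as a camera call. They do not tell look-alikes from the thing itself.
- manip.trace(camera, query): "region" (420x560 bool, what is visible of it) and "rect" ([centre column, centre row, width, height] in pixels, round what is visible of it).
The state is a dict: "time": time; "joints": joint angles; "qd": joint speeds; "effort": joint torques, N m; "ee_pos": TCP position; "ee_rot": TCP orientation; "contact_force": force on the tool from outside, world axes, zero at the start; "wrist_torque": the same for the moment, N m; "finger_gap": finger opening in m; "grasp_force": force on a finger pad.
Only numpy, scipy, OpenCV 4.12 (cv2) and the standard library are available. Lean on these libraries where they do the work, as an engineer would, in place of code of your own. Each camera call takes 0.05 s, during which the arm holds its last target. There are 200 camera calls.

## Working session

There is one attempt and no reset: what is moved stays moved. The work goes in short steps, Python scripts to look and compute and a tool call to move; the robot and the scene stay as the last step left them, time stands still between calls to the robot, and variables do not carry over. Pictures are saved under pics/ and viewed, at most 10 in all, crops included, and the job is handed in when it is done.

Besides the shell and the picture viewer there is one more tool, called after ">>>" as name([rows], argument=value, ...), one row to a line, values as JSON. play_rows: Moves the arm, as the interface text tells. Its arguments: {"type":"object","properties":{"moves":{"type":"array","items":{"type":"array","items":{"type":"number","minimum":-1,"maximum":1}}}},"required":["moves"]}

```bash
mkdir -p pics; ls
python3 - <<'E'
from workcell import manip
import cv2
print(manip.pinch_z); s=manip.sense(); print(s)
for n in("side","top"):
    im=manip.read_camera(n); cv2.imwrite(f"pics/{n}0.png",cv2.cvtColor(im,cv2.COLOR_RGB2BGR)); print(n,manip.camera_info(n))
E
```

```text
pics
0.1547
{'time': 0.0, 'joints': array([-1.38008272e+00,  2.45820541e-01,  1.55902056e+00,  1.24342149e-05,
        1.33873296e+00, -1.74128773e-01]), 'qd': array([ 0.00162863,  0.00215247,  0.00078142, -0.00082324, -0.0005876 ,
        0.00100523]), 'effort': array([-9.01010771e-04, -4.29495978e+01, -3.26136446e+01, -2.37922941e-04,
        5.35191677e-03, -5.17737234e-06]), 'ee_pos': array([ 0.23186601, -0.60699171,  0.40357234]), 'ee_rot': array([-3.08751754e+00, -5.69555955e-01,  6.80179789e-06]), 'contact_force': array([ 0.72440347, -0.14795374,  0.38454578]), 'wrist_torque': array([-0.01701419, -0.0020941 , -0.00367225]), 'grasp_force': 0.0, 'finger_gap': 0.08531279156575147}
side {'vfov': 45.00931806472425, 'cx': 280.04155105433625, 'cy': 209.1617652593086, 'dist': array([-0.11326978,  0.        ,  0.        ,  0.        ,  0.        ]), 'R': array([[-0.95073537, -0.30981113,  0.01092355],
       [-0.2185951 ,  0.64499712, -0.7322533 ],
       [ 0.21981456, -0.69856695, -0.68094477]]), 't': array([0.40751863, 0.15577487, 1.4596001 ])}
top {'vfov': 43.26315738945488, 'cx': 278.33532295022957, 'cy': 208.4174214610769, 'dist': array([0.04488891, 0.        , 0.        , 0.        , 0.        ]), 'R': array([[-0.00856622, -0.99983915,  0.01575733],
       [-0.98708995,  0.00593452, -0.16005688],
       [ 0.15993762, -0.01692499, -0.98698202]]), 't': array([-0.02513695,  0.47156507,  1.60054246])}
```

View pics/side0.png

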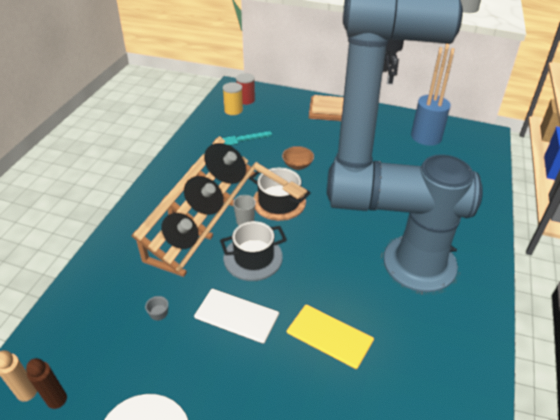

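View pics/top0.png

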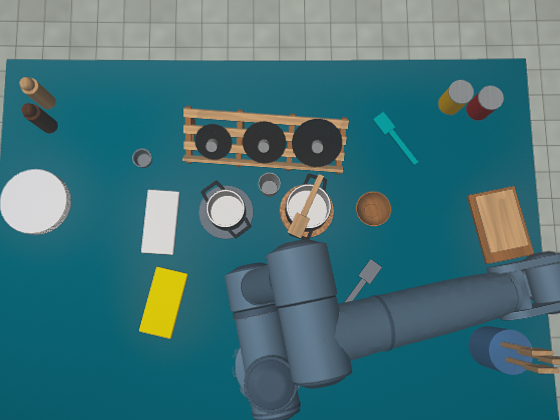

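The top view shows the wooden spatula on the cork-trivet pot at (306,207). Its look-alikes are teal at (395,137) and grey (shape like it) at (362,280). The white rest is at (160,222), with a yellow look-alike at (163,302). The lids are at (212,141), (264,142) and (317,143). I choose the wooden spatula and the white rest. Next I measure.

```bash
cat > h.py <<'E'
import numpy as np, cv2, pickle
from workcell import manip
from scipy.spatial.transform import Rotation as Rn
from scipy.optimize import minimize
def cam(n):
    c=manip.camera_info(n); f=210/np.tan(np.radians(c['vfov']/2))
    return np.array([[f,0,c['cx']],[0,f,c['cy']],[0,0,1]]),c['dist'],c['R'],c['t']
C={n:cam(n) for n in('side','top')}
def proj(n,X):
    K,d,R,t=C[n]; return cv2.projectPoints(np.asarray(X,float).reshape(-1,3),cv2.Rodrigues(R)[0],t,K,d)[0].reshape(-1,2)
def ray_z(n,uv,z):
    K,d,R,t=C[n]; p=cv2.undistortPoints(np.array(uv,float).reshape(-1,1,2),K,d).reshape(-1,2)
    D=np.c_[p,np.ones(len(p))]@R; o=-R.T@t; return o+D*((z-o[2])/D[:,2])[:,None]
def tri(uvs,uvt):
    a=[cv2.undistortPoints(np.array(u,float).reshape(-1,1,2),*C[n][:2]).reshape(2,-1) for n,u in(('side',uvs),('top',uvt))]
    X=cv2.triangulatePoints(*[np.c_[C[n][2],C[n][3]] for n in('side','top')],*a).ravel(); return X[:3]/X[3]
def grab(tag=None):
    o={n:manip.read_camera(n) for n in('side','top')}
    if tag:
        for n in o: cv2.imwrite(f'pics/{tag}_{n}.png',o[n][...,::-1])
    return o
E
python3 - <<'E'
from h import *
im=grab(); T={}
for q in ['cork_trivet','pot_large','pot_small','lid_114','lid_134','lid_154','spatula','spoon_rest','wood_bowl','tin_can','dip_cup','lid_rack']:
    for n in im:
        r=manip.trace(n,q); T[q,n]=r
        print(q,n,[(round(d['conf'],2),np.round(d['rect']).astype(int).tolist(),int(d['region'].sum())) for d in r])
pickle.dump((im,T),open('t0.pkl','wb'))
a=cv2.resize(im['side'][120:260,130:330],(800,560),interpolation=cv2.INTER_CUBIC); cv2.imwrite('pics/cs.png',a[...,::-1])
E
```

```text
cork_trivet side [(0.72, [223, 164, 40, 46], 1296), (0.66, [282, 212, 50, 24], 351)]
cork_trivet top [(0.83, [309, 214, 54, 45], 321)]
pot_large side [(0.87, [275, 191, 50, 42], 1314)]
pot_large top [(0.66, [308, 208, 46, 68], 1333)]
pot_small side []
pot_small top [(0.66, [226, 210, 52, 60], 1469)]
lid_114 side [(0.65, [222, 162, 43, 44], 1309), (0.64, [178, 230, 40, 42], 1122), (0.58, [205, 196, 40, 38], 1184), (0.19, [297, 159, 31, 22], 553)]
lid_114 top [(0.91, [318, 144, 54, 49], 1928), (0.81, [211, 143, 35, 38], 1042), (0.68, [265, 143, 44, 37], 1391)]
lid_134 side [(0.65, [222, 162, 43, 44], 1309), (0.64, [178, 230, 40, 42], 1122), (0.58, [205, 196, 40, 38], 1184), (0.19, [297, 159, 31, 22], 553)]
lid_134 top [(0.91, [318, 144, 54, 49], 1928), (0.81, [211, 143, 35, 38], 1042), (0.68, [265, 143, 44, 37], 1391)]
lid_154 side [(0.65, [222, 162, 43, 44], 1309), (0.64, [178, 230, 40, 42], 1122), (0.58, [205, 196, 40, 38], 1184), (0.19, [297, 159, 31, 22], 553)]
lid_154 top [(0.91, [318, 144, 54, 49], 1928), (0.81, [211, 143, 35, 38], 1042), (0.68, [265, 143, 44, 37], 1391)]
spatula
[... 172 characters left out ...]
, 42], 489), (0.16, [317, 140, 52, 47], 1989)]
spoon_rest side [(0.73, [236, 316, 88, 53], 2577), (0.65, [328, 336, 86, 63], 2660)]
spoon_rest top [(0.89, [163, 303, 50, 72], 2258), (0.71, [161, 222, 40, 66], 2122)]
wood_bowl side [(0.97, [297, 159, 34, 25], 568), (0.34, [225, 163, 47, 43], 1347), (0.27, [280, 190, 62, 44], 1485), (0.22, [205, 195, 40, 40], 1139)]
wood_bowl top [(0.81, [374, 208, 33, 32], 922)]
tin_can side [(0.86, [246, 211, 22, 32], 537)]
tin_can top [(0.84, [268, 183, 23, 24], 395)]
dip_cup side [(0.87, [157, 307, 30, 22], 441)]
dip_cup top [(0.79, [142, 157, 16, 19], 263)]
lid_rack side [(0.69, [194, 206, 118, 138], 3034)]
lid_rack top [(0.86, [268, 140, 166, 66], 3616)]
```

View pics/cs.png

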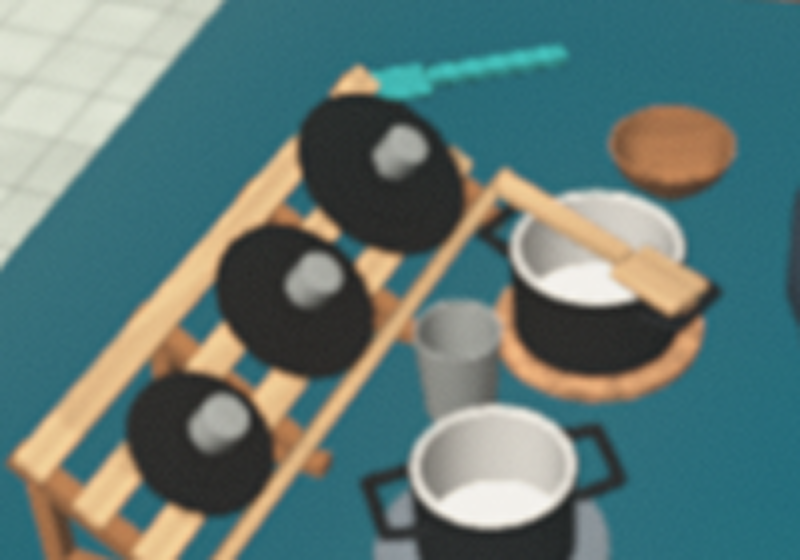

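The crop confirms the wooden spatula on the cork pot: in side-image pixels its blade is at about (295,189) and its handle end at (255,164). The lids grow from left to right along the rack. I now fit models to the silhouettes in both views.

```bash
cat >> h.py <<'E'
S=4
def render(n,hulls,box):
    m=np.zeros(((box[3]-box[1])*S,(box[2]-box[0])*S),np.uint8)
    for X in hulls:
        p=(proj(n,X)-np.array(box[:2])+.5)*S-.5
        cv2.fillConvexPoly(m,cv2.convexHull(np.round(p*16).astype(np.int32)),1,shift=4)
    return cv2.resize(m.astype(np.float32),(box[2]-box[0],box[3]-box[1]),interpolation=cv2.INTER_AREA)
def fit(model,x0,step,masks):
    B={};M={}
    for n,m in masks.items():
        y,x=np.nonzero(m); B[n]=[max(x.min()-25,0),max(y.min()-25,0),x.max()+25,y.max()+25]; b=B[n]; M[n]=m[b[1]:b[3],b[0]:b[2]].astype(np.float32)
        B[n]=[b[0],b[1],b[0]+M[n].shape[1],b[1]+M[n].shape[0]]
    def cost(p):
        h=model(p); return sum(np.abs(render(n,h,B[n])-M[n]).sum()/M[n].sum() for n in M)
    x0=np.array(x0,float); step=np.array(step,float)
    for k in range(3):
        sim=np.vstack([x0]+[x0+step*e for e in np.eye(len(x0))])
        r=minimize(cost,x0,method='Nelder-Mead',options=dict(initial_simplex=sim,maxiter=600,xatol=1e-5,fatol=1e-5)); x0=r.x; step=step*-.6
    return r.x,r.fun
A=np.linspace(0,2*np.pi,60,endpoint=False)
def circ(r,z): return np.c_[r*np.cos(A),r*np.sin(A),0*A+z]
def box(x0,x1,w,t): return np.array([[x,y,z] for x in(x0,x1) for y in(-w/2,w/2) for z in(0,t)])
SP=[box(-.1,.035,.018,.014),box(.034,.1,.044,.01)]
def spat(p): # x,y,z,yaw
    R=Rn.from_euler('z',p[3]).as_matrix(); return [X@R.T+p[:3] for X in SP]
def lid(p,D): # axis point at disc underside x,y,z ; yaw of rack
    R=(Rn.from_euler('z',p[3])*Rn.from_euler('y',-np.radians(35))).as_matrix()
    return [X@R.T+p[:3] for X in (np.vstack([circ(D/2,.01),circ(D/2,.016)]),np.vstack([circ(.011,.023),circ(.017,.03),circ(.017,.058)]))]
E
cat > m.py <<'E'
from h import *
im,T=pickle.load(open('t0.pkl','rb'))
def pick(q,n,c): return min(T[q,n],key=lambda d:np.hypot(d['rect'][0]-c[0],d['rect'][1]-c[1]))['region']
# spatula
m={'side':pick('spatula','side',(282,180)),'top':pick('spatula','top',(305,206))}
g=ray_z('top',[[305,206]],.09)[0]
print('spat',min((fit(spat,[g[0],g[1],.09,y],[.01,.01,.01,.2],m) for y in(2.6,3.,3.5)),key=lambda r:r[1]))
# rest
def rest(p):
    R=Rn.from_euler('z',p[2]).as_matrix(); return [(box(-.1,.1,.1,.012)@R.T)+[p[0],p[1],0]]
g=ray_z('top',[[161,222]],.012)[0]
print('rest',fit(rest,[g[0],g[1],0],[.01,.01,.1],{'side':pick('spoon_rest','side',(236,316)),'top':pick('spoon_rest','top',(161,222))}))
# pots: hull of white inside
for nm,cs,ct in(('cork',(279,184),(307,206)),('slate',(253,239),(227,210))):
    mk={}
    for n,c in(('side',cs),('top',ct)):
        h=cv2.cvtColor(im[n],cv2.COLOR_RGB2HSV); w=((h[...,2]>130)&(h[...,1]<50)).astype(np.uint8)
        yy,xx=np.mgrid[:420,:560]; w[np.hypot(xx-c[0],yy-c[1])>32]=0
        k,l,st,_=cv2.connectedComponentsWithStats(w); big=[i for i in range(1,k) if st[i,4]>40]
        pts=np.argwhere(np.isin(l,big))[:,::-1].astype(np.int32); o=np.zeros_like(w); cv2.fillConvexPoly(o,cv2.convexHull(pts),1); mk[n]=o
    g=ray_z('top',[ct],.09)[0]
    print(nm,fit(lambda p:[circ(p[3],0)+p[:3]],[g[0],g[1],.09,.06],[.01,.01,.01,.01],mk),[int(v.sum()) for v in mk.values()])
for nm,cs,ct in(('L',(178,230),(211,143)),('M',(205,196),(265,143)),('R',(222,162),(318,144))):
    g=ray_z('top',[ct],.06)[0]
    for D in(.114,.134,.154):
        r=fit(lambda p:lid(p,D),[g[0],g[1],.06,0],[.01,.01,.01,.1],{'side':pick('lid_134','side',cs),'top':pick('lid_134','top',ct)}); print(nm,D,np.round(r[0],4),round(r[1],3))
E
python3 m.py
```

```text
spat (array([ 0.4737256 , -0.1157759 ,  0.08888939,  2.70650527]), np.float64(0.20133711397647858))
rest (array([ 0.43775787,  0.34002943, -0.07755041]), np.float64(0.07770706713199615))
cork (array([ 0.47169409, -0.11716963,  0.09090031,  0.06780012]), np.float64(0.11895515024662018)) [1022, 1540]
slate (array([0.46710411, 0.14262055, 0.07265126, 0.06493607]), np.float64(0.6099021434783936)) [2468, 1339]
L 0.114 [ 0.6811  0.1703  0.0678 -0.0447] 0.096
L 0.134 [0.6881 0.1644 0.0581 0.3651] 0.552
L 0.154 [0.6903 0.16   0.0466 0.756 ] 1.074
M 0.114 [ 0.6736  0.0175  0.0817 -0.4925] 0.351
M 0.134 [0.678  0.0146 0.0748 0.0052] 0.119
M 0.154 [0.6838 0.0041 0.0619 0.2887] 0.538
R 0.114 [ 0.6623 -0.1279  0.1041 -0.8533] 0.688
R 0.134 [ 0.6716 -0.148   0.0818 -0.3964] 0.346
R 0.154 [ 0.6723 -0.1469  0.0805 -0.0179] 0.049
```

Cork pot: rim radius 67.8 mm at z 0.091, so it is pot_large, and lid_134 (middle) is the one. I now refine that lid with the rack's yaw and prepare a move calculator.

```bash
cat >> h.py <<'E'
def down(psi): return Rn.from_euler('z',psi)*Rn.from_euler('x',np.pi)
def go(pos,R,s=None):
    """row (turn/2, shift/.5) from measured pose to target"""
    s=s or manip.sense(); R0=Rn.from_rotvec(s['ee_rot'])
    return np.round(np.r_[(R0.inv()*R).as_rotvec()/2, R0.inv().apply(np.array(pos)-s['ee_pos'])/.5],3)
E
python3 - <<'E'
from h import *
im,T=pickle.load(open('t0.pkl','rb'))
def pick(q,n,c): return min(T[q,n],key=lambda d:np.hypot(d['rect'][0]-c[0],d['rect'][1]-c[1]))['region']
for nm,D,cs,ct in(('L',.114,(178,230),(211,143)),('M',.134,(205,196),(265,143)),('R',.154,(222,162),(318,144))):
    g=ray_z('top',[ct],.06)[0]; mk={'side':pick('lid_134','side',cs),'top':pick('lid_134','top',ct)}
    r=fit(lambda p:lid([*p,-.075],D),[g[0],g[1],.06],[.01,.01,.01],mk); print(nm,np.round(r[0],4),round(r[1],3))
    ax=Rn.from_euler('z',-.075).apply(Rn.from_euler('y',-np.radians(35)).apply([0,0,1]))
    # knob: grey blob in lid hull, both views
    c={}
    for n in mk:
        h=cv2.cvtColor(im[n],cv2.COLOR_RGB2HSV)[...,2]; hull=np.zeros((420,560),np.uint8)
        cv2.fillConvexPoly(hull,cv2.convexHull(np.argwhere(mk[n])[:,::-1].astype(np.int32)),1); hull=cv2.erode(hull,np.ones((9,9)))
        w=(hull>0)&(h>85); c[n]=w
    k=fit(lambda p:[lid([*p,-.075],D)[1]],r[0],[.004,.004,.004],c); print(' knobfit',np.round(k[0],4),round(k[1],3), {n:int(c[n].sum()) for n in c})
print(go([.4737,-.1158,.34],down(2.7065)), go([.4737+.0+.013*np.cos(2.7065),-.1158+.013*np.sin(2.7065),.34],down(2.7065)))
E
```

```text
L [0.6812 0.1702 0.0676] 0.097
 knobfit [0.6812 0.1712 0.0709] 0.564 {'side': 130, 'top': 116}
M [0.6781 0.014  0.0744] 0.134
 knobfit [0.6777 0.0149 0.0757] 0.457 {'side': 126, 'top': 114}
R [ 0.6723 -0.1474  0.0805] 0.064
 knobfit [ 0.6734 -0.1464  0.0807] 0.426 {'side': 115, 'top': 119}
[ 0.     0.    -1.171  0.802 -0.746  0.129] [ 0.     0.    -1.171  0.784 -0.764  0.129]
```

>>> play_rows([
  [0, 0, -0.09, 0.08, -0.075, 0, 0.5],
  [0, 0, -0.18, 0.17, -0.16, 0, 0.5],
  [0, 0, -0.27, 0.26, -0.25, 0, 0.5],
  [0, 0, -0.36, 0.35, -0.34, 0, 0.5],
  [0, 0, -0.45, 0.43, -0.42, 0, 0.5],
])

```text
time: 2.02
ee_pos: [0.3583, -0.3324, 0.4049]
ee_rot: [2.528, 1.864, 0.0]
contact_force: [0.8, -0.2, 0.5]
finger_gap: 0.0426
grasp_force: 0.0
```

```bash
python3 -c "
from h import *
s=manip.sense();print(s['time'],s['ee_pos'],s['joints'],s['finger_gap'],go([.4619,-.1103,.34],down(2.7065)))"
```

```text
2.025 [ 0.35829393 -0.33238882  0.40487872] [-9.80425635e-01 -1.42931363e-01  1.96087757e+00  2.11050771e-04
  1.32295981e+00 -6.80194690e-01] 0.04258424183769456 [ 0.     0.    -0.718  0.486  0.066  0.13 ]
```

>>> play_rows([
  [0, 0, -0.09, 0.08, 0.01, 0.02, 0.55],
  [0, 0, -0.18, 0.19, 0.03, 0.05, 0.55],
  [0, 0, -0.27, 0.3, 0.04, 0.08, 0.55],
  [0, 0, -0.36, 0.4, 0.055, 0.11, 0.55],
  [0, 0, -0.45, 0.486, 0.066, 0.13, 0.55],
])

```text
time: 2.65
ee_pos: [0.4629, -0.1107, 0.3392]
ee_rot: [1.465, 2.779, 0.0]
contact_force: [0.5, -0.6, -0.1]
finger_gap: 0.0467
grasp_force: 0.0
```

```bash
python3 -c "
from h import *
s=manip.sense();print(s['ee_pos'],s['finger_gap'],go([.4619,-.1103,.30],down(2.7065)))"
```

```text
[ 0.46286944 -0.11071501  0.33924577] 0.04672563708731088 [ 0.     0.    -0.268  0.002 -0.001  0.078]
```

>>> play_rows([
  [0, 0, -0.09, 0.002, -0.001, 0.02, 0.55],
  [0, 0, -0.18, 0.002, -0.001, 0.05, 0.55],
  [0, 0, -0.268, 0.002, -0.001, 0.078, 0.55],
  [0, 0, -0.268, 0.002, -0.001, 0.078, 0.55],
  [0, 0, -0.268, 0.002, -0.001, 0.078, 0.55],
])

```text
time: 3.28
ee_pos: [0.4617, -0.1122, 0.3014]
ee_rot: [0.69, 3.064, -0.0]
contact_force: [0.7, -0.3, 0.3]
finger_gap: 0.0473
grasp_force: 0.0
```

```bash
python3 -c "
from h import *
s=manip.sense();print(s['ee_pos'],s['finger_gap'],go([.4619,-.1103,.2645],down(2.7065)))
im=grab()
a=cv2.resize(im['side'][110:230,210:350],(700,600),interpolation=cv2.INTER_CUBIC); cv2.imwrite('pics/c1.png',a[...,::-1])"
```

```text
[ 0.46173906 -0.11217947  0.30135055] 0.04729348064772044 [-0.     0.001 -0.004  0.001  0.004  0.074]
```

View pics/c1.png

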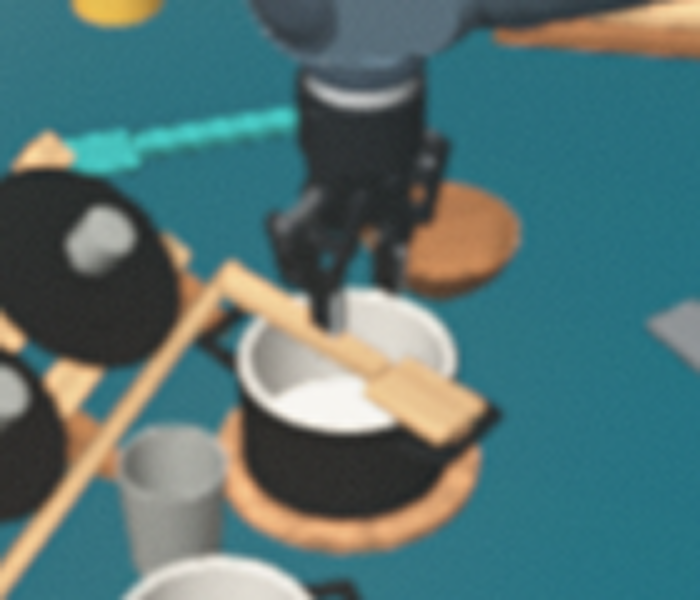

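The fingers (crop pixels (325,330) and (390,290)) straddle the handle line, about 37 mm above it. I descend and close.

>>> play_rows([
  [0, 0, 0, 0.001, 0.004, 0.02, 0.55],
  [0, 0, 0, 0.001, 0.004, 0.05, 0.55],
  [0, 0, 0, 0.001, 0.004, 0.074, 0.55],
  [0, 0, 0, 0.001, 0.004, 0.074, 0.55],
  [0, 0, 0, 0.001, 0.004, 0.074, 0.2],
])

```text
time: 4.0
ee_pos: [0.462, -0.1101, 0.2637]
ee_rot: [-0.687, -3.066, -0.0]
contact_force: [0.5, -0.2, -0.0]
finger_gap: 0.0298
grasp_force: 0.0
```

>>> play_rows([
  [0, 0, 0, 0, 0, 0, 0],
  [0, 0, 0, 0, 0, 0, 0],
  [0, 0, 0, 0, 0, 0, 0],
  [0, 0, 0, 0, 0, 0, 0],
])

```text
time: 4.5
ee_pos: [0.4623, -0.1102, 0.2644]
ee_rot: [0.687, 3.064, -0.001]
contact_force: [-0.4, 0.9, 4.7]
finger_gap: 0.0163
grasp_force: 61.3
```

>>> play_rows([
  [0, 0, 0, 0, 0, -0.02, 0],
  [0, 0, 0, 0, 0, -0.07, 0],
  [0, 0, 0, 0, 0, -0.14, 0],
  [0, 0, 0, 0, 0, -0.2, 0],
  [0, 0, 0, 0, 0, -0.2, 0],
])

```text
time: 5.12
ee_pos: [0.4624, -0.1102, 0.3663]
ee_rot: [0.686, 3.061, -0.002]
contact_force: [-0.5, 0.0, -1.0]
finger_gap: 0.0164
grasp_force: 60.8
```

```bash
python3 -c "
from h import *
s=manip.sense();print(s['ee_pos'],s['finger_gap'],s['contact_force']);im=grab();T=[]
for n in im:
    r=manip.trace(n,'spatula');print([(round(d['conf'],2),d['rect']) for d in r])
y=-.078+np.pi
print(go([.4378+.013*np.cos(y),.340+.013*np.sin(y),.36],down(y)))
a=cv2.resize(im['side'][90:240,210:350],(560,600),interpolation=cv2.INTER_CUBIC); cv2.imwrite('pics/c2.png',a[...,::-1])"
```

```text
[ 0.46241994 -0.11020414  0.36628747] 0.016368188151254966 [-0.49268705  0.03824562 -1.03402231]
[(0.96, [281.8, 153.4, 52.7, 38.7]), (0.79, [245.2, 140.9, 43.3, 11.2]), (0.69, [361.6, 185.1, 42.2, 31.0])]
[(0.75, [394.1, 138.8, 41.1, 52.4]), (0.59, [361.4, 287.8, 43.2, 55.6])]
[ 0.    -0.002 -0.181  0.451  0.784  0.005]
```

View pics/c2.png

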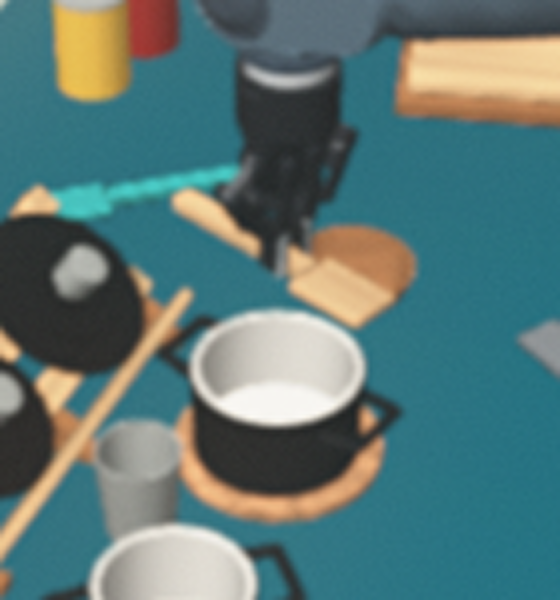

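The spatula is held level above the pot, with the blade at crop pixel (340,290). I carry it to the rest.

>>> play_rows([
  [0, 0, -0.02, 0.03, 0.06, 0, 0],
  [0, 0, -0.05, 0.08, 0.14, 0, 0],
  [0, 0, -0.08, 0.13, 0.23, 0, 0],
  [0, 0, -0.1, 0.18, 0.32, 0, 0],
  [0, 0, -0.12, 0.23, 0.4, 0, 0],
])

```text
time: 5.95
ee_pos: [0.4425, 0.1216, 0.3623]
ee_rot: [-0.312, -3.124, 0.0]
contact_force: [0.7, -0.1, -1.0]
finger_gap: 0.0164
grasp_force: 60.8
```

```bash
python3 -c "
from h import *
y=-.078+np.pi
print(go([.4378+.013*np.cos(y),.340+.013*np.sin(y),.32],down(y)))"
```

```text
[-0.    -0.001 -0.061  0.121  0.423  0.085]
```

>>> play_rows([
  [0, 0, -0.02, 0.03, 0.1, 0, 0],
  [0, 0, -0.04, 0.06, 0.2, 0.02, 0],
  [0, 0, -0.06, 0.09, 0.3, 0.05, 0],
  [0, 0, -0.061, 0.11, 0.38, 0.07, 0],
  [0, 0, -0.061, 0.121, 0.423, 0.085, 0],
])

```text
time: 6.58
ee_pos: [0.4251, 0.3409, 0.3188]
ee_rot: [-0.12, -3.136, 0.003]
contact_force: [0.2, -0.3, -0.6]
finger_gap: 0.0165
grasp_force: 60.8
```

>>> play_rows([
  [0, 0, 0, 0, 0, 0, 0],
  [0, 0, 0, 0, 0, 0, 0],
])

```text
time: 6.82
ee_pos: [0.4261, 0.3386, 0.3205]
ee_rot: [-0.124, -3.138, 0.002]
contact_force: [-0.2, -0.1, -0.2]
finger_gap: 0.0163
grasp_force: 60.8
```

```bash
python3 -c "
from h import *
y=-.078+np.pi
s=manip.sense();print(s['ee_pos'])
print(go([.4378+.013*np.cos(y),.340+.013*np.sin(y),.188],down(y)))"
```

```text
[0.42606484 0.33862867 0.320485  ]
[-0.001 -0.001 -0.001  0.002  0.005  0.265]
```

>>> play_rows([
  [0, 0, 0, 0.002, 0.003, 0.07, 0],
  [0, 0, 0, 0.002, 0.003, 0.15, 0],
  [0, 0, 0, 0.002, 0.003, 0.22, 0],
  [0, 0, 0, 0.002, 0.003, 0.25, 0],
  [0, 0, 0, 0.002, 0.003, 0.26, 0],
])

```text
time: 7.45
ee_pos: [0.4256, 0.3403, 0.1911]
ee_rot: [-0.125, -3.139, 0.0]
contact_force: [0.1, 0.7, -0.5]
finger_gap: 0.0163
grasp_force: 60.8
```

>>> play_rows([
  [0, 0, 0, 0, 0, 0.004, 0],
  [0, 0, 0, 0, 0, 0.006, 0],
  [0, 0, 0, 0, 0, 0.006, 0],
])

```text
time: 7.82
ee_pos: [0.4256, 0.341, 0.189]
ee_rot: [0.124, 3.138, 0.001]
contact_force: [-0.1, -0.4, -0.1]
finger_gap: 0.0161
grasp_force: 60.8
```

>>> play_rows([
  [0, 0, 0, 0, 0, 0.004, 0],
  [0, 0, 0, 0, 0, 0.004, 0],
  [0, 0, 0, 0, 0, 0.004, 0.5],
  [0, 0, 0, 0, 0, 0.004, 0.5],
  [0, 0, 0, 0, 0, 0.004, 0.5],
])

```text
time: 8.45
ee_pos: [0.4253, 0.3408, 0.1862]
ee_rot: [-0.124, -3.139, -0.0]
contact_force: [-0.3, 0.5, 0.8]
finger_gap: 0.0428
grasp_force: 0.0
```

>>> play_rows([
  [0, 0, 0, 0, 0, -0.05, 0.6],
  [0, 0, 0, 0, 0, -0.15, 0.8],
  [0, 0, 0, 0, 0, -0.25, 1],
  [0, 0, 0, 0, 0, -0.35, 1],
  [0, 0, 0, 0, 0, -0.4, 1],
])

```text
time: 9.07
ee_pos: [0.4256, 0.341, 0.3898]
ee_rot: [0.123, 3.135, 0.004]
contact_force: [0.2, 0.4, -0.4]
finger_gap: 0.0854
grasp_force: 0.0
```

Run:
```python
from h import *
s=manip.sense();print(s['time'],s['ee_pos'],s['finger_gap'],s['joints']);im=grab('p3')
m={}
for n in im:
    r=manip.trace(n,'spatula');print(n,[(round(d['conf'],2),d['rect']) for d in r])
    c=proj(n,[.438,.34,.02])[0]; d=min(r,key=lambda d:np.hypot(*(np.array(d['rect'][:2])-c)))
    if np.hypot(*(np.array(d['rect'][:2])-c))<30: m[n]=d['region']
if m: print(m.keys(),fit(lambda p:spat([p[0],p[1],.012,p[2]]),[.438,.34,3.06],[.01,.01,.1],m))
# pot from side, white hull
n='side';h=cv2.cvtColor(im[n],cv2.COLOR_RGB2HSV); w=((h[...,2]>130)&(h[...,1]<50)).astype(np.uint8)
yy,xx=np.mgrid[:420,:560]; w[np.hypot(xx-279,yy-184)>32]=0
k,l,st,_=cv2.connectedComponentsWithStats(w); i=1+st[1:,4].argmax(); o=np.zeros_like(w); cv2.fillConvexPoly(o,cv2.convexHull(np.argwhere(l==i)[:,::-1].astype(np.int32)),1)
print('pot',fit(lambda p:[circ(.067,.09)+[p[0],p[1],0]],[.471,-.117],[.01,.01],{n:o}))
```

```text
9.075 [0.42557371 0.34102287 0.38979334] 0.08538940330368061 [ 4.67581552e-01  1.33932984e-02  1.84092044e+00 -6.53476896e-06
  1.28225563e+00 -1.02450746e+00]
side [(0.97, [362.8, 186.9, 44.6, 32.8]), (0.67, [239.4, 313.1, 72.5, 41.0]), (0.61, [282.6, 198.6, 49.9, 25.2]), (0.56, [235.2, 314.5, 85.9, 57.2]), (0.5, [233.7, 141.2, 15.3, 2.7]), (0.25, [201.2, 196.0, 26.7, 37.8])]
top [(0.91, [397.5, 136.8, 42.2, 54.0]), (0.86, [360.1, 289.8, 39.1, 54.3]), (0.7, [162.5, 220.7, 6.0, 59.7])]
dict_keys(['side', 'top']) (array([0.44111801, 0.3296734 , 3.16736204]), np.float64(3.605233669281006))
pot (array([ 0.585375, -0.103875]), np.float64(1.0))
```

View pics/p3_side.png

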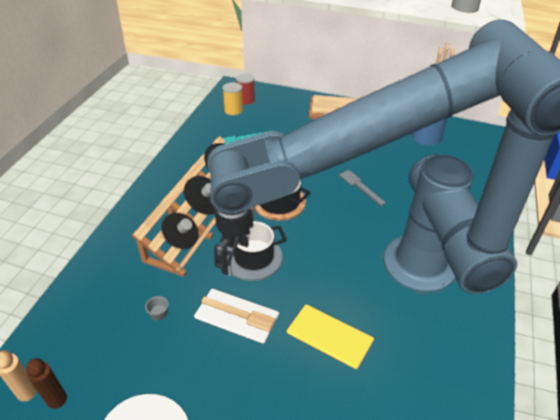

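The picture shows the spatula flat in the middle of the white rest, from (203,302) to (275,325). Next is the lid pre-grasp, with the tool tilted along the lid axis.

```bash
cat >> h.py <<'E'
YR=-.075
AX=Rn.from_euler('z',YR).apply(Rn.from_euler('y',-np.radians(35)).apply([0,0,1.]))
xr=np.array([-np.sin(YR),np.cos(YR),0])
RL=Rn.from_matrix(np.c_[xr,np.cross(-AX,xr),-AX])
L0=np.array([.678,.0145,.0752])
E
python3 -c "
from h import *
print(AX,L0+.199*AX, L0+.279*AX); print(go([.46,.12,.42],down(2.2)), go(L0+.3*AX,RL))"
```

```text
[-0.57196401  0.04297791  0.81915204] [0.56417916 0.0230526  0.23821126] [0.51842204 0.02649084 0.30374342]
[-0.    -0.     0.431 -0.104 -0.435 -0.069] [-0.24  -0.239  0.757 -0.212 -0.612  0.129]
```

>>> play_rows([
  [0, 0, 0.06, -0.01, -0.05, -0.01, 1],
  [0, 0, 0.15, -0.03, -0.14, -0.03, 1],
  [0, 0, 0.24, -0.05, -0.24, -0.05, 1],
  [0, 0, 0.33, -0.08, -0.34, -0.06, 1],
  [0, 0, 0.42, -0.104, -0.435, -0.07, 1],
])

```text
time: 9.9
ee_pos: [0.4597, 0.1183, 0.4189]
ee_rot: [-1.4, -2.809, 0.003]
contact_force: [-0.4, 0.3, 0.6]
finger_gap: 0.0854
grasp_force: 0.0
```

```bash
python3 -c "
from h import *
print(go(L0+.3*AX+[0,0,.03],RL))"
```

```text
[-0.294 -0.111  0.349 -0.202 -0.034  0.136]
```

>>> play_rows([
  [-0.05, -0.02, 0.06, -0.04, -0.01, 0.02, 1],
  [-0.11, -0.04, 0.14, -0.09, -0.02, 0.05, 1],
  [-0.17, -0.065, 0.21, -0.13, -0.03, 0.08, 1],
  [-0.23, -0.09, 0.28, -0.17, -0.034, 0.11, 1],
  [-0.294, -0.111, 0.349, -0.202, -0.034, 0.136, 1],
])

```text
time: 10.52
ee_pos: [0.5072, 0.0286, 0.35]
ee_rot: [1.923, 1.825, 0.555]
contact_force: [0.1, 0.4, -0.5]
finger_gap: 0.0857
grasp_force: 0.0
```

```bash
python3 -c "
from h import *
s=manip.sense();print(s['joints'],s['ee_pos']);print(go(L0+.27*AX,RL))"
```

```text
[-0.17777031 -0.1296233   2.08137145  0.11552681  0.60045261 -0.20100151] [0.50722694 0.02861775 0.34995688]
[-0.008 -0.004  0.01  -0.003 -0.033  0.107]
```

>>> play_rows([
  [-0.008, -0.004, 0.01, -0.003, -0.033, 0.04, 1],
  [-0.008, -0.004, 0.01, -0.003, -0.033, 0.08, 1],
  [-0.008, -0.004, 0.01, -0.003, -0.033, 0.107, 1],
  [-0.008, -0.004, 0.01, -0.003, -0.033, 0.107, 1],
])

```text
time: 11.02
ee_pos: [0.5238, 0.0267, 0.2977]
ee_rot: [1.929, 1.8, 0.563]
contact_force: [0.1, 0.1, 1.1]
finger_gap: 0.0853
grasp_force: 0.0
```

Run:
```python
from h import *
print(go(L0+.22*AX,RL),go(L0+.199*AX,RL)); im=grab()
for n in im:
    for q in('lid_134',):
        print(n,[(round(d['conf'],2),np.round(d['rect'])) for d in manip.trace(n,q)])
    print(n,proj(n,L0+.058*AX))
a=cv2.resize(im['side'][130:250,130:290],(800,600),interpolation=cv2.INTER_CUBIC); cv2.imwrite('pics/c4.png',a[...,::-1])
```

```text
[-0.001 -0.001  0.003 -0.001 -0.002  0.102] [-0.001 -0.001  0.003 -0.001 -0.002  0.144]
side [(0.88, array([178., 232.,  36.,  40.])), (0.79, array([222., 164.,  42.,  46.])), (0.56, array([204., 196.,  37.,  36.]))]
side [[209.70782595 187.64636562]]
top [(0.94, array([317., 141.,  49.,  45.])), (0.91, array([266., 142.,  44.,  37.])), (0.74, array([210., 142.,  39.,  40.]))]
top [[263.02507899 146.6379732 ]]
```

View pics/c4.png

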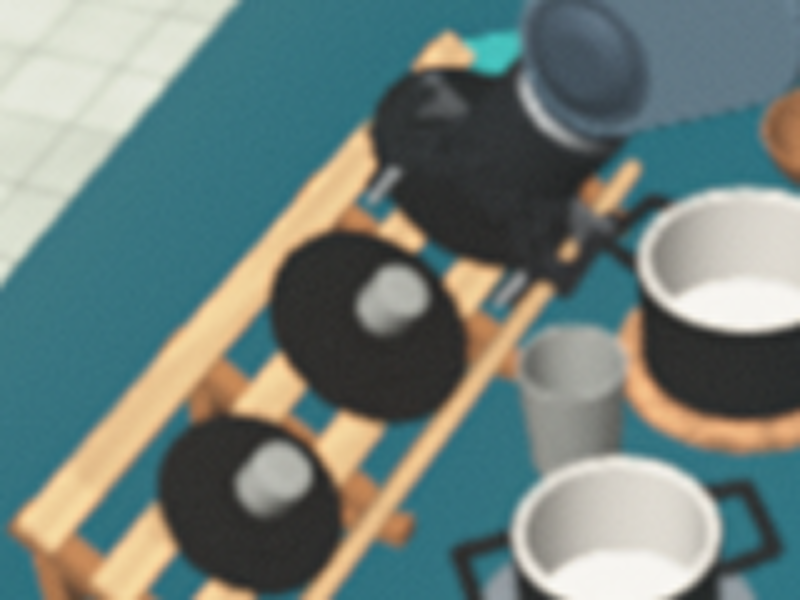

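The pads at crop (385,185) and (512,290) straddle the knob's axis, with the middle lid's knob at (398,290). I advance along the axis and close.

>>> play_rows([
  [0, 0, 0.003, -0.001, -0.002, 0.04, 1],
  [0, 0, 0.003, -0.001, -0.002, 0.08, 1],
  [0, 0, 0.003, -0.001, -0.002, 0.12, 1],
  [0, 0, 0.003, -0.001, -0.002, 0.144, 1],
  [0, 0, 0.003, -0.001, -0.002, 0.144, 1],
])

```text
time: 11.85
ee_pos: [0.5645, 0.0232, 0.24]
ee_rot: [1.933, 1.793, 0.568]
contact_force: [-0.1, -0.7, 0.6]
finger_gap: 0.0855
grasp_force: 0.0
```

>>> play_rows([
  [0, 0, 0, 0, 0, 0, 0.7],
  [0, 0, 0, 0, 0, 0, 0.5],
  [0, 0, 0, 0, 0, 0, 0.4],
  [0, 0, 0, 0, 0, 0, 0.3],
  [0, 0, 0, 0, 0, 0, 0.2],
])

```text
time: 12.48
ee_pos: [0.5634, 0.0234, 0.2398]
ee_rot: [1.935, 1.796, 0.566]
contact_force: [-9.8, -0.5, 4.8]
finger_gap: 0.033
grasp_force: 58.5
```

>>> play_rows([
  [0, 0, 0, 0, 0, 0, 0],
  [0, 0, 0, 0, 0, 0, 0],
  [0, 0, 0, 0, 0, 0, 0],
])

```text
time: 12.85
ee_pos: [0.5634, 0.0234, 0.2399]
ee_rot: [1.934, 1.796, 0.566]
contact_force: [-10.2, -0.9, 4.8]
finger_gap: 0.0328
grasp_force: 58.5
```

>>> play_rows([
  [0, 0, 0, 0, 0, -0.01, 0],
  [0, 0, 0, 0, 0, -0.04, 0],
  [0, 0, 0, 0, 0, -0.08, 0],
  [0, 0, 0, 0, 0, -0.13, 0],
  [0, 0, 0, 0, 0, -0.18, 0],
])

```text
time: 13.48
ee_pos: [0.5119, 0.0271, 0.3138]
ee_rot: [1.934, 1.794, 0.567]
contact_force: [0.4, 0.4, -3.8]
finger_gap: 0.0325
grasp_force: 59.9
```

```bash
python3 -c "
from h import *
print(go([.47,-.0,.38],down(np.pi/2)),go([.4717,-.1172,.38],down(np.pi/2)))"
```

```text
[ 0.305  0.011 -0.036 -0.06   0.011 -0.154] [ 0.305  0.011 -0.036 -0.294  0.028 -0.142]
```

>>> play_rows([
  [0.02, 0, 0, -0.01, 0, -0.05, 0],
  [0.09, 0.003, -0.01, -0.02, 0.005, -0.1, 0],
  [0.17, 0.006, -0.02, -0.04, 0.01, -0.14, 0],
  [0.25, 0.009, -0.03, -0.06, 0.011, -0.154, 0],
  [0.305, 0.011, -0.036, -0.06, 0.011, -0.154, 0],
])

```text
time: 14.1
ee_pos: [0.4707, -0.0005, 0.3807]
ee_rot: [2.223, 2.22, 0.0]
contact_force: [0.8, 0.3, -3.7]
finger_gap: 0.0326
grasp_force: 60.2
```

```bash
cat > ml.py <<'E'
from h import *
# held lid & pot rim fits
s=manip.sense(); print(s['time'],s['ee_pos'],s['ee_rot'],s['contact_force'],s['finger_gap'])
g=s['ee_pos']-[0,0,.199]; im=grab('l%d'%int(s['time']*100)); m={}
for n in im:
    c=proj(n,g+[0,0,.013])[0]; r=manip.trace(n,'lid_134'); d=min(r,key=lambda d:np.hypot(*(np.array(d['rect'][:2])-c)))
    print(n,c.round(),[(round(d['conf'],2),np.round(d['rect']).astype(int).tolist()) for d in r])
    if np.hypot(*(np.array(d['rect'][:2])-c))<20: m[n]=d['region']
E
python3 ml.py; python3 -c "
from h import *
print(go([.4717,-.1172,.345],down(np.pi/2)))"
```

```text
14.1 [ 0.47067234 -0.00053363  0.38067921] [2.22251554e+00 2.21986887e+00 4.30033058e-05] [ 0.81276505  0.27940781 -3.70388704] 0.032599405172132404
side [267. 177.] [(0.91, [178, 228, 35, 40]), (0.8, [224, 163, 43, 44]), (0.74, [268, 177, 45, 32])]
top [269. 200.] [(0.78, [212, 144, 37, 40]), (0.75, [317, 141, 51, 50]), (0.66, [273, 205, 45, 21])]
[ 0.002 -0.    -0.    -0.234  0.002  0.069]
```

```bash
cat > f.py <<'E'
from h import *
c=cv2.resize(cv2.imread('pics/c2.png')[...,::-1],(140,150),interpolation=cv2.INTER_AREA); im=np.zeros((420,560,3),np.uint8); im[90:240,210:350]=c
h=cv2.cvtColor(im,cv2.COLOR_RGB2HSV); w=((h[...,2]>130)&(h[...,1]<50)).astype(np.uint8)
yy,xx=np.mgrid[:420,:560]; w[np.hypot(xx-279,yy-184)>30]=0
k,l,st,_=cv2.connectedComponentsWithStats(w); i=1+st[1:,4].argmax(); o=np.zeros_like(w); cv2.fillConvexPoly(o,cv2.convexHull(np.argwhere(l==i)[:,::-1].astype(np.int32)),1)
print('pot side',fit(lambda p:[circ(p[2],.09)+[p[0],p[1],0]],[.471,-.117,.067],[.01,.01,.005],{'side':o}))
im0,T=pickle.load(open('t0.pkl','rb'))
for n in('side','top'):
  h=cv2.cvtColor(im0[n],cv2.COLOR_RGB2HSV); w=((h[...,2]>130)&(h[...,1]<50)).astype(np.uint8); c0={'side':(279,184),'top':(307,206)}[n]
  w[np.hypot(xx-c0[0],yy-c0[1])>30]=0; k,l,st,_=cv2.connectedComponentsWithStats(w); o=np.zeros_like(w)
  cv2.fillConvexPoly(o,cv2.convexHull(np.argwhere(np.isin(l,[i for i in range(1,k) if st[i,4]>40]))[:,::-1].astype(np.int32)),1)
  print('pot0',n,fit(lambda p:[circ(p[2],.09)+[p[0],p[1],0]],[.471,-.117,.067],[.01,.01,.005],{n:o}))
# held lid, side
img=cv2.imread('pics/l1410_side.png'); r=manip.trace('side','lid_134'); d=min(r,key=lambda d:np.hypot(d['rect'][0]-268,d['rect'][1]-177))
def held(p,z=.1817): return [X+[p[0],p[1],z] for X in (np.vstack([circ(.067,.01),circ(.067,.016)]),)]
print('lid',fit(held,[.4707,-.0005],[.01,.01],{'side':d['region']}))
cv2.imwrite('pics/c5.png',cv2.resize(img[110:230,210:350],(700,600),interpolation=cv2.INTER_CUBIC))
E
python3 f.py
```

```text
pot side (array([ 0.47112671, -0.11672112,  0.07083589]), np.float64(0.04503763094544411))
pot0 side (array([ 0.47222551, -0.11743772,  0.06961463]), np.float64(0.05522260442376137))
pot0 top (array([ 0.47155206, -0.11742787,  0.0667901 ]), np.float64(0.03181818127632141))
lid (array([ 0.47093584, -0.00204776]), np.float64(0.15995964407920837))
```

View pics/c5.png

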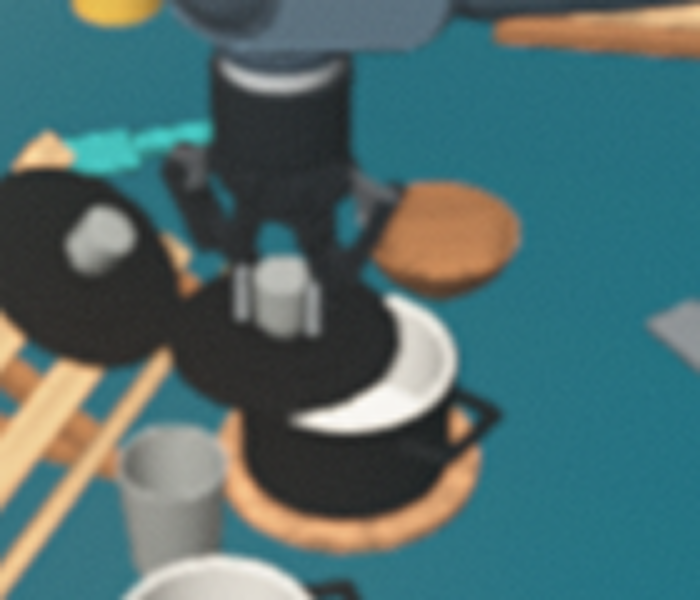

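The lid is held level and centred under the gripper, with its knob at crop (280,290). The cork pot's rim fits consistently at (0.4716, -0.1172). I move over the pot.

>>> play_rows([
  [0, 0, 0, -0.05, 0, 0, 0],
  [0, 0, 0, -0.11, 0.001, 0.01, 0],
  [0, 0, 0, -0.17, 0.002, 0.04, 0],
  [0.002, 0, 0, -0.22, 0.002, 0.06, 0],
  [0.002, 0, 0, -0.234, 0.002, 0.069, 0],
])

```text
time: 14.98
ee_pos: [0.4717, -0.1179, 0.3447]
ee_rot: [-2.223, -2.218, 0.001]
contact_force: [0.3, 0.9, -1.8]
finger_gap: 0.0327
grasp_force: 60.3
```

>>> play_rows([
  [0, 0, 0, 0, 0, 0, 0],
  [0, 0, 0, 0, 0, 0, 0],
])

```text
time: 15.22
ee_pos: [0.4721, -0.1164, 0.3458]
ee_rot: [-2.221, -2.221, 0.001]
contact_force: [0.2, -0.2, -4.0]
finger_gap: 0.0324
grasp_force: 60.3
```

```bash
python3 ml.py
python3 - <<'E'
from h import *
r=manip.trace('side','lid_134'); s=manip.sense(); z=s['ee_pos'][2]-.2005
c=proj('side',s['ee_pos']-[0,0,.188])[0]; d=min(r,key=lambda d:np.hypot(*(np.array(d['rect'][:2])-c)))
print('lid',fit(lambda p:[X+[p[0],p[1],z] for X in (np.vstack([circ(.067,.01),circ(.067,.016)]),)],s['ee_pos'][:2],[.01,.01],{'side':d['region']}))
print(go([.4716,-.1168,.290],down(np.pi/2)))
E
```

```text
15.225 [ 0.47209162 -0.1163947   0.34581773] [-2.22059911e+00 -2.22141418e+00  8.42556157e-04] [ 0.17600136 -0.15147048 -3.95625099] 0.032351552510054574
side [279. 163.] [(0.89, [280, 164, 43, 30]), (0.84, [181, 230, 36, 43]), (0.82, [223, 162, 46, 44])]
top [310. 201.] [(0.74, [317, 141, 49, 44]), (0.59, [212, 143, 38, 41]), (0.39, [311, 199, 30, 15]), (0.25, [224, 211, 49, 56])]
lid (array([ 0.47181891, -0.11863505]), np.float64(0.14721468091011047))
[-0.001  0.     0.    -0.    -0.001  0.111]
```

>>> play_rows([
  [0, 0, 0, 0, 0, 0.02, 0],
  [0, 0, 0, 0, 0, 0.05, 0],
  [0, 0, 0, 0, 0, 0.08, 0],
  [0, 0, 0, 0, 0, 0.1, 0],
  [0, 0, 0, 0, 0, 0.11, 0],
])

```text
time: 16.1
ee_pos: [0.4717, -0.117, 0.2893]
ee_rot: [-2.22, -2.219, 0.002]
contact_force: [-0.8, 0.8, -3.4]
finger_gap: 0.033
grasp_force: 60.3
```

>>> play_rows([
  [0, 0, 0, 0, 0, 0.003, 0],
  [0, 0, 0, 0, 0, 0.006, 0],
  [0, 0, 0, 0, 0, 0.009, 0],
  [0, 0, 0, 0, 0, 0.012, 0],
  [0, 0, 0, 0, 0, 0.012, 0],
])

```text
time: 16.73
ee_pos: [0.4719, -0.117, 0.2844]
ee_rot: [-2.221, -2.22, 0.002]
contact_force: [0.0, -0.8, -2.9]
finger_gap: 0.0324
grasp_force: 60.3
```

No contact yet; continuing in 1 mm steps.

>>> play_rows([
  [0, 0, 0, 0, 0, 0.002, 0],
  [0, 0, 0, 0, 0, 0.004, 0],
  [0, 0, 0, 0, 0, 0.004, 0],
])

```text
time: 17.1
ee_pos: [0.4718, -0.117, 0.2823]
ee_rot: [-2.221, -2.22, 0.002]
contact_force: [-0.7, -0.8, -2.9]
finger_gap: 0.0329
grasp_force: 60.3
```

>>> play_rows([
  [0, 0, 0, 0, 0, 0.002, 0],
  [0, 0, 0, 0, 0, 0.002, 0],
])

```text
time: 17.35
ee_pos: [0.4719, -0.117, 0.2814]
ee_rot: [-2.221, -2.22, 0.002]
contact_force: [0.3, 0.1, -3.3]
finger_gap: 0.033
grasp_force: 60.3
```

>>> play_rows([
  [0, 0, 0, 0, 0, 0.002, 0],
  [0, 0, 0, 0, 0, 0.002, 0],
])

```text
time: 17.6
ee_pos: [0.4718, -0.117, 0.2803]
ee_rot: [-2.221, -2.22, 0.002]
contact_force: [0.2, 0.3, -2.6]
finger_gap: 0.0329
grasp_force: 60.3
```

>>> play_rows([
  [0, 0, 0, 0, 0, 0.002, 0],
  [0, 0, 0, 0, 0, 0.002, 0],
])

```text
time: 17.85
ee_pos: [0.4719, -0.1171, 0.2794]
ee_rot: [-2.221, -2.22, 0.002]
contact_force: [-0.5, -0.3, -3.0]
finger_gap: 0.0324
grasp_force: 60.3
```

>>> play_rows([
  [0, 0, 0, 0, 0, 0.002, 0],
  [0, 0, 0, 0, 0, 0.002, 0],
])

```text
time: 18.1
ee_pos: [0.472, -0.1172, 0.2791]
ee_rot: [-2.221, -2.22, 0.002]
contact_force: [-5.1, 0.6, 4.8]
finger_gap: 0.0326
grasp_force: 61.3
```

>>> play_rows([
  [0, 0, 0, 0, 0, 0.002, 0],
  [0, 0, 0, 0, 0, 0.002, 0],
])

```text
time: 18.35
ee_pos: [0.4721, -0.1172, 0.2791]
ee_rot: [-2.22, -2.22, 0.003]
contact_force: [-8.7, 2.8, 12.9]
finger_gap: 0.0324
grasp_force: 62.2
```

>>> play_rows([
  [0, 0, 0, 0, 0, 0.002, 0],
  [0, 0, 0, 0, 0, 0.002, 0],
])

```text
time: 18.6
ee_pos: [0.4723, -0.1172, 0.279]
ee_rot: [-2.22, -2.22, 0.003]
contact_force: [-11.4, 4.6, 20.7]
finger_gap: 0.0324
grasp_force: 63.0
```

Firm contact at the expected height. I ease off and release.

>>> play_rows([
  [0, 0, 0, 0, 0, -0.004, 0],
  [0, 0, 0, 0, 0, -0.004, 0],
  [0, 0, 0, 0, 0, -0.004, 0.5],
  [0, 0, 0, 0, 0, -0.004, 0.7],
  [0, 0, 0, 0, 0, -0.004, 1],
])

```text
time: 19.23
ee_pos: [0.4719, -0.1171, 0.2782]
ee_rot: [-2.221, -2.22, 0.002]
contact_force: [0.7, 0.1, 0.5]
finger_gap: 0.076
grasp_force: 0.0
```

>>> play_rows([
  [0, 0, 0, 0, 0, -0.004, 1],
  [0, 0, 0, 0, 0, -0.004, 1],
  [0, 0, 0, 0, 0, -0.03, 1],
  [0, 0, 0, 0, 0, -0.1, 1],
  [0, 0, 0, 0, 0, -0.18, 1],
])

```text
time: 19.85
ee_pos: [0.4718, -0.117, 0.3698]
ee_rot: [-2.221, -2.219, 0.002]
contact_force: [1.5, 0.1, -0.2]
finger_gap: 0.0857
grasp_force: 0.0
```

>>> play_rows([
  [0, 0, 0, -0.1, -0.05, -0.1, 1],
  [0, 0, 0, -0.2, -0.1, -0.15, 1],
  [0, 0, 0, -0.3, -0.2, -0.15, 1],
  [0, 0, 0, -0.4, -0.25, -0.15, 1],
  [0, 0, 0, -0.5, -0.25, -0.15, 1],
])

```text
time: 20.48
ee_pos: [0.3453, -0.3683, 0.4455]
ee_rot: [2.223, 2.218, -0.003]
contact_force: [1.1, -0.9, 0.7]
finger_gap: 0.0852
grasp_force: 0.0
```

Run:
```python
from h import *
s=manip.sense();print(s['time'],s['ee_pos'],s['finger_gap']);im=grab('e'); M={}
for n in im:
    r=manip.trace(n,'lid_134'); c=proj(n,[.4716,-.117,.11])[0]; d=min(r,key=lambda d:np.hypot(*(np.array(d['rect'][:2])-c))); print(n,d['rect'],c); M[n]=d['region']
def L(p):
    R=Rn.from_rotvec([p[3],p[4],0]); return [R.apply(X)+p[:3] for X in (np.vstack([circ(.067,.01),circ(.067,.016)]),np.vstack([circ(.011,.023),circ(.017,.03),circ(.017,.058)]))]
print(fit(L,[.4716,-.117,.08,0,0],[.005,.005,.005,.05,.05],M))
a=np.hstack([cv2.resize(im['side'][120:240,220:340],(400,400),interpolation=cv2.INTER_CUBIC),cv2.resize(im['top'][150:270,240:360],(400,400),interpolation=cv2.INTER_CUBIC)]); cv2.imwrite('pics/c6.png',a[...,::-1])
```

```text
20.475 [ 0.34527374 -0.36828117  0.44546447] 0.08519810750726305
side [281.4, 179.8, 40.4, 27.2] [278.94490639 175.82137723]
top [310.2, 205.5, 45.1, 41.6] [308.55197249 204.28432664]
(array([ 0.47272512, -0.1190938 ,  0.07906216,  0.02762892,  0.01215526]), np.float64(0.07828034460544586))
```

View pics/c6.png

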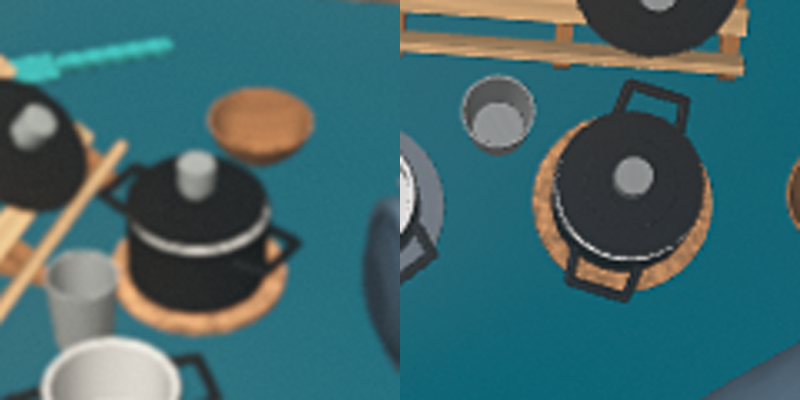

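The lid sits on the cork pot with an even light rim showing under its near edge (side crop (200,245), top crop (600,245)). Before handing in I check that the tilt estimate is noise.

Run:
```python
from h import *
im={n:manip.read_camera(n) for n in('side','top')}; M={}
def L(p):
    R=Rn.from_rotvec([p[3],p[4],0]); return [R.apply(X)+p[:3] for X in (np.vstack([circ(.067,.01),circ(.067,.016)]),np.vstack([circ(.011,.023),circ(.017,.03),circ(.017,.058)]))]
for n in im:
    c=np.array({'side':(281,180),'top':(310,205)}[n]); M[n]=min(manip.trace(n,'lid_134'),key=lambda d:np.hypot(*(np.array(d['rect'][:2])-c)))['region']
print('flat',fit(lambda p:L([*p,0,0]),[.4716,-.117,.08],[.005]*3,M)); print('tilt',fit(L,[.4716,-.117,.08,0,0],[.005,.005,.005,.05,.05],M))
# knob direction: bright knob blob vs flat model; rim white band thickness along azimuth in side view
for n in im:
    h=cv2.cvtColor(im[n],cv2.COLOR_RGB2HSV)
    w=((h[...,2]>85)&(h[...,1]<60))
    out=[]
    for a in np.radians(np.arange(0,360,30)):
        r=np.linspace(.055,.075,41); p=proj(n,np.c_[.4716+r*np.cos(a),-.1172+r*np.sin(a),0*r+.09])
        v=cv2.remap(h[...,2],p[:,0].astype(np.float32)[None],p[:,1].astype(np.float32)[None],cv2.INTER_LINEAR)[0]
        out.append((int(np.degrees(a)+.5),int(v.max()),round(float(r[v.argmax()])*1000,1)))
    print(n,out)
s=manip.sense(); print(s['time'])
```

```text
flat (array([ 0.47346651, -0.11906289,  0.07949936]), np.float64(0.11406475305557251))
tilt (array([ 0.47306888, -0.11848489,  0.07860075,  0.03319624,  0.03261213]), np.float64(0.09445971250534058))
side [(0, 105, 73.0), (30, 96, 75.0), (60, 131, 65.5), (90, 169, 66.5), (120, 168, 64.5), (150, 185, 65.0), (180, 113, 65.5), (210, 126, 74.5), (240, 108, 75.0), (270, 94, 55.0), (300, 185, 60.0), (330, 77, 75.0)]
top [(0, 108, 72.0), (30, 120, 72.0), (60, 201, 70.5), (90, 174, 72.5), (120, 116, 65.5), (150, 166, 65.0), (180, 133, 65.5), (210, 161, 75.0), (240, 192, 71.5), (270, 188, 71.5), (300, 119, 73.5), (330, 117, 73.5)]
20.875
```

Offset is about 2 mm and height is right, but the fitted tilt of 0.03–0.04 rad is near the limit. A light centred press with shut fingers will settle the question, since the knob top should be met at TCP z ≈ 0.311.

```bash
python3 -c "
from h import *
print(go([.4725,-.1185,.40],down(np.pi/2)))"
```

```text
[-0.001  0.     0.001  0.495  0.251  0.087]
```

>>> play_rows([
  [0, 0, 0, 0.1, 0.05, 0, 0],
  [0, 0, 0, 0.2, 0.1, 0, 0],
  [0, 0, 0, 0.3, 0.15, 0.02, 0],
  [0, 0, 0, 0.4, 0.2, 0.05, 0],
  [0, 0, 0, 0.495, 0.251, 0.087, 0],
])

```text
time: 21.5
ee_pos: [0.473, -0.1167, 0.4004]
ee_rot: [2.219, 2.222, -0.001]
contact_force: [0.3, -0.1, -0.2]
finger_gap: -0.0
grasp_force: 0.0
```

>>> play_rows([
  [0, 0, 0, 0, 0, 0, 0],
  [0, 0, 0, 0, 0, 0.04, 0],
  [0, 0, 0, 0, 0, 0.09, 0],
  [0, 0, 0, 0, 0, 0.13, 0],
  [0, 0, 0, 0, 0, 0.15, 0],
])

```text
time: 22.12
ee_pos: [0.472, -0.1196, 0.3244]
ee_rot: [-2.221, -2.219, 0.002]
contact_force: [0.0, -1.0, 0.1]
finger_gap: -0.0001
grasp_force: 0.0
```

>>> play_rows([
  [0, 0, 0, 0, 0, 0, 0],
  [0, 0, 0, 0, 0, 0.004, 0],
  [0, 0, 0, 0, 0, 0.008, 0],
  [0, 0, 0, 0, 0, 0.008, 0],
])

```text
time: 22.62
ee_pos: [0.4725, -0.1196, 0.3212]
ee_rot: [-2.221, -2.22, 0.002]
contact_force: [0.4, -1.5, -0.3]
finger_gap: -0.0001
grasp_force: 0.0
```

>>> play_rows([
  [0, 0, 0, 0, 0, 0.004, 0],
  [0, 0, 0, 0, 0, 0.008, 0],
  [0, 0, 0, 0, 0, 0.012, 0],
  [0, 0, 0, 0, 0, 0.012, 0],
])

```text
time: 23.12
ee_pos: [0.4724, -0.1195, 0.3147]
ee_rot: [-2.221, -2.22, 0.002]
contact_force: [-0.1, 0.3, -0.9]
finger_gap: -0.0001
grasp_force: 0.0
```

>>> play_rows([
  [0, 0, 0, 0, 0, 0.002, 0],
  [0, 0, 0, 0, 0, 0.004, 0],
  [0, 0, 0, 0, 0, 0.004, 0],
])

```text
time: 23.5
ee_pos: [0.4724, -0.1196, 0.3129]
ee_rot: [-2.221, -2.22, 0.002]
contact_force: [-0.3, 0.3, 0.1]
finger_gap: -0.0001
grasp_force: 0.0
```

>>> play_rows([
  [0, 0, 0, 0, 0, 0.002, 0],
  [0, 0, 0, 0, 0, 0.002, 0],
])

```text
time: 23.75
ee_pos: [0.4724, -0.1195, 0.3119]
ee_rot: [-2.221, -2.22, 0.002]
contact_force: [-0.1, -0.4, -0.6]
finger_gap: 0.0
grasp_force: 0.0
```

>>> play_rows([
  [0, 0, 0, 0, 0, 0.002, 0],
  [0, 0, 0, 0, 0, 0.002, 0],
])

```text
time: 24.0
ee_pos: [0.4726, -0.1196, 0.3114]
ee_rot: [-2.221, -2.22, 0.002]
contact_force: [-2.2, 0.4, 4.3]
finger_gap: -0.0003
grasp_force: 2.1
```

>>> play_rows([
  [0, 0, 0, 0, 0, 0.002, 0],
  [0, 0, 0, 0, 0, 0.002, 0],
])

```text
time: 24.25
ee_pos: [0.4727, -0.1196, 0.3114]
ee_rot: [-2.221, -2.22, 0.002]
contact_force: [-3.9, 2.3, 11.6]
finger_gap: 0.0
grasp_force: 5.6
```

Contact came at 0.3114 m against the predicted 0.311, stiff with no give, so the lid is fully down and level. I retract straight up.

>>> play_rows([
  [0, 0, 0, 0, 0, -0.01, 0],
  [0, 0, 0, 0, 0, -0.06, 0],
  [0, 0, 0, 0, 0, -0.14, 0],
  [0, 0, 0, 0, 0, -0.2, 0],
  [0, 0, 0, 0, 0, -0.2, 0],
])

```text
time: 24.88
ee_pos: [0.4731, -0.1198, 0.4124]
ee_rot: [2.219, 2.218, 0.001]
contact_force: [-0.2, 0.7, -0.6]
finger_gap: 0.0002
grasp_force: 0.0
```

>>> play_rows([
  [0, 0, 0, -0.1, -0.05, 0, 0],
  [0, 0, 0, -0.2, -0.1, 0, 0],
  [0, 0, 0, -0.3, -0.15, 0, 0],
  [0, 0, 0, -0.3, -0.15, 0, 0],
  [0, 0, 0, -0.3, -0.15, 0, 0],
])

```text
time: 25.5
ee_pos: [0.3974, -0.2692, 0.4086]
ee_rot: [-2.22, -2.218, 0.001]
contact_force: [0.1, 0.4, -0.4]
finger_gap: 0.0003
grasp_force: 0.0
```

```bash
python3 -c "
from h import *
im=grab('z')
for n in im: print(n,[(round(d['conf'],2),np.round(d['rect'],1).tolist()) for d in manip.trace(n,'lid_134')])
print(manip.finish_job())"
```

```text
side [(0.95, [278.8, 180.2, 44.6, 26.3]), (0.78, [180.8, 229.8, 34.5, 41.1]), (0.68, [224.2, 163.8, 43.7, 42.8])]
top [(0.86, [315.9, 143.2, 53.8, 48.5]), (0.8, [211.4, 142.3, 39.6, 38.0]), (0.74, [310.1, 205.8, 47.0, 42.1]), (0.37, [156.4, 223.0, 22.4, 65.2])]
the job is handed in; nothing more can be done
None
```

I laid the spatula flat on the middle of the white spoon rest and set lid_134 on the large pot on the cork trivet (a touch on its knob met the fully-down height within 1 mm). The job is handed in at about 26 s, but no verdict was shown.

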